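# Lift the cleaned bracket from the tin with tongs and hold it over the hinge

## Robot

A 6-joint arm with a two-finger parallel gripper is mounted at the origin on the work surface. World frame = base frame: x ahead of the robot, y to its left, z up, the work surface at z = 0. Lengths are in mm, angles in rad, forces in N, time in s.
With the tool pointing down it reaches from about 350 to 975 mm from the base axis. Payload 7.1 kg.
Tool frame: the origin (TCP) lies at the centre of the arm's flange, where the gripper is bolted on; the fingertips stand 182 mm ahead of it and the grasp point (between the pads) lies 163 mm ahead of it; z points along the fingers, y is the line along which they close (so a half turn about z gives the same grasp; the last joint's range is limited). The gripper opens to 88 mm and grips with 3 to 60 N. Pads are 20 mm wide; open, the fingers measure 115 mm over their backs; the gripper's body (75 mm by 178 mm) begins 61 mm behind the grasp point.
Start: joints at [1.105, 0.423, 1.63, -0, 1.089, -0.019], TCP at [270.019, 563.645, 404.675] pointing down, gripper open.
Joint ranges: [-3, 3], [-0.9, 2.11], [0.09, 2.58], [-1.31, 4.45], [0.11, 2.69], [-2.54, 2.54]. Speed limits (rad/s): [2.39, 2.39, 3.01, 3.14, 3.14, 3.14].

## Interface

Orientations are given as a rotation vector (axis times angle).
In Python, from workcell import readout, get_image, ctrl gives the robot as it stands.
- The arm moves only by the tool step_arm, never from a script. Its argument "targets" is a list that holds one entry, the list of rows, each a list of 7 numbers: the shift along the world's x, y, z as a fraction of full scale, then the turn, a rotation vector about the world's x, y, z as a fraction of full scale, then the opening, from 0 (shut) to 1 (fully open). In form: [[[dx, dy, dz, wx, wy, wz, claw], ...]]. A call has exactly 5 rows; each row shifts and turns the commanded pose from where the row before left it; what a row does not reach is not made up. Full scale, the value 1, is 0.05 m for a shift and 4 degrees for a turn. A row lasts 1/8 s, in which the tool goes at most 62.5 mm and 10.7 degrees, less where a joint would pass 70% of its speed; a pose out of reach is approached as far as the arm can. A call with a number of a shift or a turn outside -1 to 1 is refused whole. A call with a gripper value outside its range is refused whole. The fingers move at their own pace and stop on an object; the grip force is fixed at half the most. Time passes only in rows, so rows that do not move let the fingers close, or fill a call up. It gives the time, the measured TCP pose, the force, the opening and the grip force at its end, in the units of the state.
- readout.get_obs(): the state, without advancing time (a new reading comes with each control period).
- get_image(name): name is "side" or "top" or "wrist"; returns a dict with "pixels" (384x512x3 uint8, red, green, blue), "intrinsics" (3x3 intrinsics, pixels), "extrinsics" (4x4, takes a point from world to camera coordinates). Camera axes: x right, y down, z forward; pixel columns grow to the right and rows downward; lengths in mm; the calibration is good to about 2 mm. A picture is of the moment at which its call begins. There is no depth.
- ctrl.close_job(): hands the job in; it is judged then, once.
The state is a dict: "t": time; "qpos": joint angles; "qvel": joint speeds; "joint_torque": joint torques, N m; "ee_pos": TCP position; "orientation": TCP orientation; "ft_force": force on the tool from outside, world axes, zero at the start; "moment": the same for the moment, N m; "width": finger opening in mm; "grasp_force": force on a finger pad.
Only numpy, scipy, OpenCV 4.12 (cv2) and the standard library are available. Lean on these libraries where they do the work, as an engineer would, in place of code of your own. Each camera call takes 0.05 s, during which the arm holds its last target. There are 200 camera calls.

## Task

The small angle bracket in the open tin has just been cleaned and the robot's gripper must not touch it: take the spring tongs out of their stand, close them on the bracket and lift it out of the tin. Carry it to the piano hinge and finish while still holding it steady in the tongs, about 10 cm above the middle of the hinge. Leave the hinge, the open tin, the toolbox, the mallet and the lidded tin where they are.

Things in the scene. Friction and masses are not known exactly. Their poses are not given: they have to be found in the camera images.
- tongs_grip (a point): Steel spring tongs, 134 mm tall, 85 g, upright in the stand, tips down. Point mid-way between the two flat grip tabs, 96 mm above the tip ends, 38 mm below the top. Tabs: 22 mm wide (x), 30 mm high, squeezed along y. z is up, the jaws close along y. Width over the tabs at this height: 46 mm open (50 mm at the tabs' lower edge), 38 mm when closed on the bracket.
- tongs_tips (a point): Mid-way between the tongs' two tip plates at their lower ends, 96 mm below tongs_grip, same axes. Each plate is 22 mm wide (x), 24 mm high, 5 mm thick; gap 60 mm open (70 mm over the outsides), about 8 mm if closed on nothing. The gap narrows about 4 mm per 1 mm of squeeze at the tabs; on closing, the tip ends sink 2 mm.
- jaw_left: The tongs' jaw on their +y side; origin on its hinge, 32 mm above tongs_grip and 6 mm to +y. The jaws are sprung apart and move together: they begin to close at about 6 N of grip, reach the bracket's width at about 12 N, and 30 to 40 N holds it firmly. A grip of 3 to 5 N, or an opening of about 46 mm, carries the tongs with the jaws open.
- jaw_right: The tongs' other jaw, on the -y side; origin on its hinge, 32 mm above tongs_grip and 6 mm to -y.
- stand: Fixed black plastic stand for the tongs: an upright open-topped pocket, inside 29 mm (x) by 77 mm (y) with 6 mm walls, 50 mm high, floor 6 mm up, on a foot plate 100 x 115 mm. Origin at the centre of its underside. The tongs' y lies along the pocket's long side (y). Lift the tongs straight up by 50 mm or more to free them.
- tin: Open round steel tin, loose, 120 mm across, 40 mm high, wall and floor 3 mm. Origin at the centre of its underside. Holds the bracket. Mass 0.4 kg.
- bracket_center (a point): Small L-shaped aluminium bracket in the open tin, 20 to 40 g: 26 mm wide (y), flat leg 30 mm long (x), 5 mm thick, on the tin's floor; upright leg 5 mm thick at the -x end, 30 mm high overall. Point on its mid-plane, 14 mm above its underside, 10 mm from the upright leg's outer face. Pinch across the 26 mm width with the tips centred here, their ends 3 to 6 mm above the tin's floor.
- hinge_mid (a point): Silver piano hinge segment lying flat on the ledge, loose, 150 mm long (y), 40 mm wide (x), leaves 4 mm thick, knuckles 8 mm high along the middle. This point is at its middle, 4 mm above the ledge. Mass 0.18 kg.
- toolbox_mid (a point): Bystander: black plastic pocket toolbox lying open, 90 (x) x 130 (y) x 32 mm, with bits inside and its door standing open on the +y side, leaning outward, to about 130 mm above the ledge and about 115 mm from this point, which is at the middle of the box, 16 mm up.
- mallet_mid (a point): Bystander: mallet lying along its own x, wooden handle towards its -x, red rubber-tipped head 94 mm wide at its +x end, 210 mm long; this point is on its axis 60 mm behind the head's centre line, 20 mm up.
- screw_tin_mid (a point): Bystander: lidded round steel screw tin, 75 mm across, 38 mm high; this point is at its centre.
Things that resemble listed ones, but are neither listed nor needed, are in the scene too. There is more than one size of the part that bears bracket_center; the job needs the smallest.

How it is judged:
By the outcome, as a careful person would: the job done as asked, in the order asked, and still so for the second after the job is handed in, while the arm keeps its last pose, push and grip.
It also fails if it takes over 45 s, if anything falls off the work surface, if the arm or the gripper's body presses on something with over 40 N, if the wrist force passes 120 N, or if a joint passes its speed limit or range.

## Working session

There is one attempt and no reset: what is moved stays moved. The work goes in short steps, Python scripts to look and compute and a tool call to move; the robot and the scene stay as the last step left them, time stands still between calls to the robot, and variables do not carry over. Pictures are saved under pics/ and viewed, at most 10 in all, crops included, and the job is handed in when it is done.

Besides the shell and the picture viewer there is one more tool, called after "Call:" as name(argument=value, ...) on one line, values as JSON. step_arm: Moves the arm, as the interface text tells. Shift numbers are shares of 0.05 m and turn numbers shares of 4 degrees, none past 1 either way. Its arguments: {"type":"object","properties":{"targets":{"type":"array"}},"required":["targets"]}

```bash
mkdir -p pics; cat > h.py <<'E'
import numpy as np, cv2
from workcell import readout, get_image, ctrl
def snap(n,f):
    d=get_image(n); cv2.imwrite('pics/'+f,d['pixels'][:,:,::-1]); np.savez('pics/'+f[:-4],K=d['intrinsics'],E=d['extrinsics'],p=d['pixels']); return d
def ray(f,u,v,z):
    d=np.load('pics/'+f+'.npz');K,E=d['K'],d['E'];R,t=E[:3,:3],E[:3,3]
    c=-R.T@t; r=R.T@np.linalg.inv(K)@np.array([u,v,1.]); return (c+r*(z-c[2])/r[2]).round(1)
def proj(f,P):
    d=np.load('pics/'+f+'.npz');K,E=d['K'],d['E'];q=K@(E[:3,:3]@np.array(P,float)+E[:3,3]); return (q[:2]/q[2]).round(1)
def tri(a,ua,b,ub):
    A=[];y=[]
    for f,u in((a,ua),(b,ub)):
        d=np.load('pics/'+f+'.npz');P=d['K']@d['E'][:3]
        for i in(0,1): r=P[i]-u[i]*P[2]; A.append(r[:3]);y.append(-r[3])
    s=np.linalg.lstsq(np.array(A),np.array(y),rcond=None)[0]; return s.round(1)
E
python3 - <<'E'
from h import *
o=readout.get_obs();print({k:np.round(v,3) for k,v in o.items()})
for n in('top','side'):
    d=snap(n,n+'0.png');E=d['extrinsics'];print(n,(-E[:3,:3].T@E[:3,3]).round(),d['intrinsics'][0,0])
a=cv2.imread('pics/top0.png');b=cv2.imread('pics/side0.png')
cv2.imwrite('pics/t0b.png',cv2.resize(a,(800,600),interpolation=2));cv2.imwrite('pics/s0b.png',cv2.resize(b,(800,600),interpolation=2))
E
```

```text
{'t': np.float64(0.0), 'qpos': array([ 1.105,  0.424,  1.631,  0.   ,  1.089, -0.019]), 'qvel': array([ 0.001, -0.001,  0.001,  0.   , -0.   , -0.001]), 'joint_torque': array([ 2.0000e-03, -5.4464e+01, -2.7366e+01,  6.5000e-02,  2.3000e-02,
       -0.0000e+00]), 'ee_pos': array([269.913, 563.419, 403.897]), 'orientation': array([-6.960e-01, -3.063e+00,  2.000e-03]), 'ft_force': array([-0.002, -0.382,  0.401]), 'moment': array([-0.018,  0.01 , -0.055]), 'grasp_force': np.float64(0.0), 'width': np.float64(87.734)}
top [ 423.   34. 1170.] 379.17086703042537
side [603. 808. 877.] 452.41939986012807
```

View pics/t0b.png

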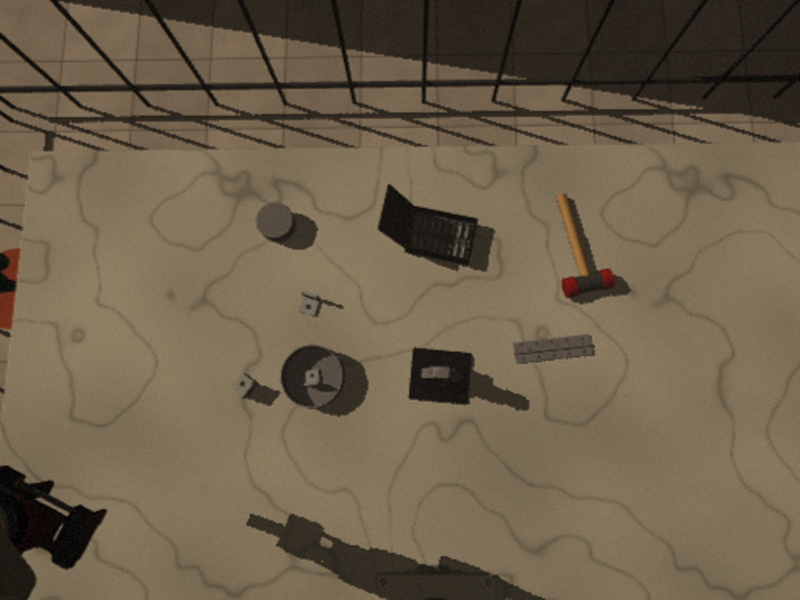

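View pics/s0b.png

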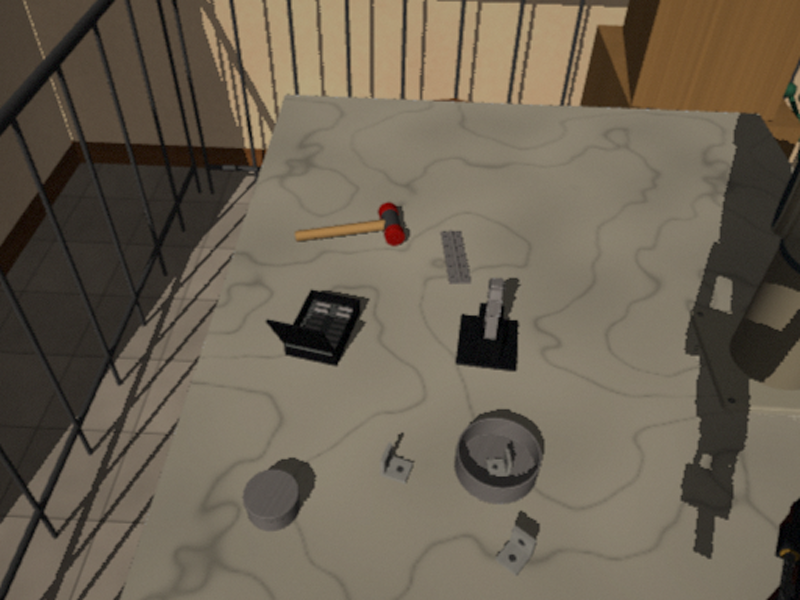

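The top view (800 px scale) shows the open tin at (313,377) with a bracket inside, the stand and tongs at (441,376) and the hinge at (554,348). The toolbox is at (440,235), the mallet at (580,250) and the lidded tin at (276,222). Bracket candidates are (312,376) in the open tin, (312,305) loose and (244,385) loose. By the description I want the one in the tin, and the two loose ones are decoys. Next is a close crop to check that.

```bash
python3 - <<'E'
from h import *
s=1.5625
for n,u,v,z in(('tin rim',313,377,40),('stand',441,376,10),('hinge',554,348,4),('hingeL',515,352,4),('hingeR',594,345,4),('br',312,376,15),('d1',312,305,5),('d2',244,385,5)): print(n,ray('top0',u/s,v/s,z))
a=cv2.imread('pics/top0.png');b=cv2.imread('pics/side0.png')
c1=cv2.resize(a[185:275,140:320],(800,400),interpolation=2)  # 4.444x
c2=cv2.resize(b[175:375,240:360],(360,600),interpolation=2)
cv2.imwrite('pics/c1.png',c1);
c3=cv2.resize(b[255:370,240:360],(626,600),interpolation=2);cv2.imwrite('pics/c3.png',c3)
E
```

```text
tin rim [466.2 225.4  40. ]
stand [468.3 -18.7  10. ]
hinge [ 522.  -240.8    4. ]
hingeL [ 514.5 -164.4    4. ]
hingeR [ 527.4 -319.     4. ]
br [469.1 231.7  15. ]
d1 [610.3 236.5   5. ]
d2 [452.6 366.6   5. ]
```

View pics/c1.png

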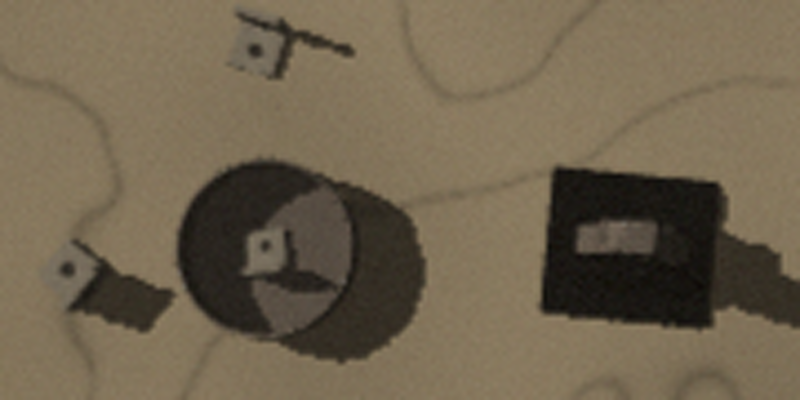

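The crop shows the open-tin bracket at (267,252), the smallest of the three, upright leg at its right (about -y) and flat leg to +y. Decoys are at (258,45) and (70,272). The stand plate's corners are (555,167), (722,183), (712,327) and (543,312), and the tongs' top is at (617,238).

```bash
python3 - <<'E'
from h import *
g=lambda u,v,z: ray('top0',u/4.444+140,v/4.444+185,z)
c=np.array([g(*p,6) for p in((555,167),(722,183),(712,327),(543,312))]);print(c,c.mean(0))
print('tongs',g(617,238,125),'tin',g(267.5,249,40))
f=[g(*p,8) for p in((248,232),(245,275))];u=[g(*p,33) for p in((291,228),(289,273))];print('flat end',f,'upr',u)
print(proj('top0',[466,-16,102]),proj('side0',[466,-16,140])*1.5625)
E
```

```text
[[523.7  33.6   6. ]
 [512.  -81.3   6. ]
 [414.5 -72.2   6. ]
 [424.9  42.4   6. ]] [468.775 -19.375   6.   ]
tongs [469.4  -4.3 125. ] tin [467.  225.8  40. ]
flat end [array([479.9, 245. ,   8. ]), array([450.6, 246.4,   8. ])] upr [array([481.2, 211.5,  33. ]), array([451.2, 212.2,  33. ])]
[282.8 240.1] [499.21875 279.6875 ]
```

Call:
step_arm(targets=[[[0.8,-1,0,0,0,1,1],[0.8,-1,0,0,0,1,1],[0.8,-1,0,0,0,1,1],[0.8,-1,0,0,0,1,1],[0.4,-1,0,0,0,1,1]]])

```text
t: 0.72
ee_pos: [447.6, 316.6, 404.5]
orientation: [0.151, 3.138, 0.0]
ft_force: [0.2, 0.3, 0.8]
width: 87.6
grasp_force: 0.0
```

Call:
step_arm(targets=[[[0,-1,0,0,0,0,1],[0,-1,0,0,0,0,1],[0,-1,0,0,0,0,1],[0,-1,0,0,0,0,1],[0,-1,0,0,0,0,1]]])

```text
t: 1.35
ee_pos: [445.8, 66.9, 404.6]
orientation: [-0.153, -3.138, 0.0]
ft_force: [-0.9, 0.8, 0.2]
width: 88.0
grasp_force: 0.0
```

```bash
python3 - <<'E'
from h import *
d=snap('wrist','w1.png');E=d['extrinsics'];print((-E[:3,:3].T@E[:3,3]).round(),E[2,:3])
for P in([469,-19,140],[469,-19,102],[469,-19,50],[467,226,40]):print(proj('w1',P)*1.5625)
cv2.imwrite('pics/w1b.png',cv2.resize(cv2.imread('pics/w1.png'),(800,600),interpolation=2))
E
```

```text
[376.  73. 383.] [ 0.2594798  -0.02557675 -0.96540979]
[254.84375 361.09375]
[271.71875 339.53125]
[289.0625  317.34375]
[591.25    283.28125]
```

View pics/w1b.png

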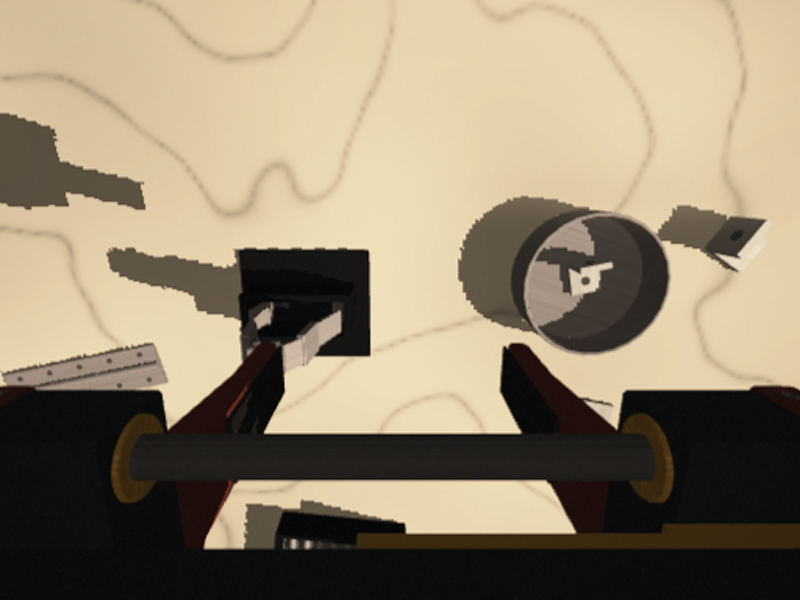

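Wrist view: the tongs stand in the pocket around (290,335), partly hidden by the left finger. The tin is at (595,282), with its bracket at (590,278). I'll centre over the tongs and look again.

Call:
step_arm(targets=[[[0.46,-1,0,0,0,0,1],[0,-0.72,-0.3,0,0,0,1],[0,0,-0.4,0,0,0,1],[0,0,0,0,0,0,1],[0,0,0,0,0,0,1]]])

```text
t: 2.02
ee_pos: [469.4, -17.3, 370.1]
orientation: [0.153, 3.138, -0.0]
ft_force: [1.2, -0.4, -0.1]
width: 87.9
grasp_force: 0.0
```

```bash
python3 - <<'E'
from h import *
d=snap('wrist','w2.png');print(readout.get_obs()['ee_pos'])
for P in([469,-19,140],[469,-19,102],[469,-19,50],[469,-19,10]):print(proj('w2',P)*1.5625)
cv2.imwrite('pics/w2b.png',cv2.resize(cv2.imread('pics/w2.png'),(800,600),interpolation=2))
E
```

```text
[469.43981501 -17.1915733  370.27479589]
[389.84375 329.6875 ]
[390.15625 309.0625 ]
[390.46875 288.75   ]
[390.625  277.1875]
```

View pics/w2b.png

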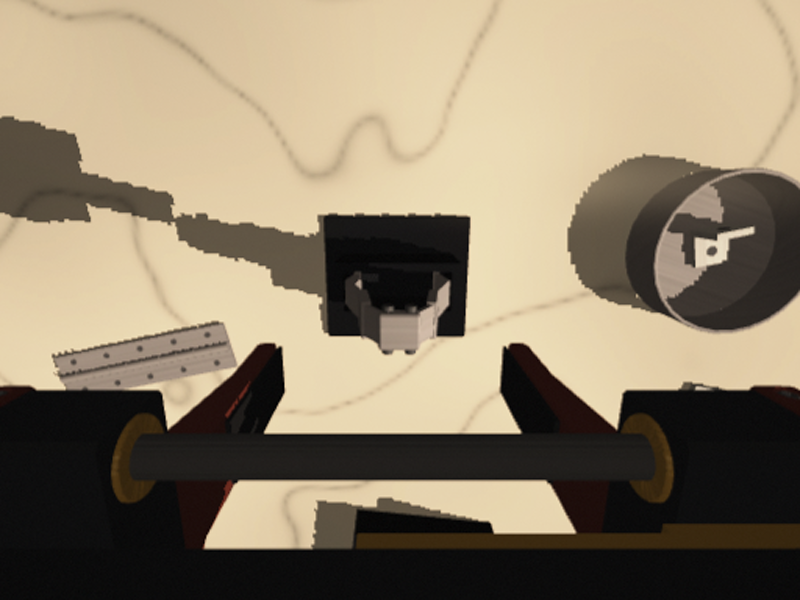

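The tongs are centred at (400,330) and square to the image; the fingers' midline is at 393, so they sit about 3 mm to +y of the gripper. I'll shift 3 mm and descend.

Call:
step_arm(targets=[[[0,0.06,-0.6,0,0,0,1],[0,0,-0.6,0,0,0,1],[0,0,-0.6,0,0,0,1],[0,0,-0.3,0,0,0,1],[0,0,0,0,0,0,1]]])

```text
t: 2.7
ee_pos: [469.2, -14.3, 264.4]
orientation: [-0.152, -3.137, -0.0]
ft_force: [-0.8, 0.1, 1.0]
width: 87.8
grasp_force: 0.0
```

Call:
step_arm(targets=[[[0,0,0,0,0,0,0.6],[0,0,0,0,0,0,0.54],[0,0,0,0,0,0,0.53],[0,0,0,0,0,0,0.53],[0,0,0,0,0,0,0.53]]])

```text
t: 3.32
ee_pos: [469.4, -14.6, 265.0]
orientation: [0.153, 3.137, -0.0]
ft_force: [0.3, 0.0, 3.2]
width: 47.1
grasp_force: 10.3
```

Call:
step_arm(targets=[[[0,0,0,0,0,0,0.53],[0,0,0.3,0,0,0,0.53],[0,0,0.4,0,0,0,0.53],[0,0,0.4,0,0,0,0.53],[0,0,0,0,0,0,0.53]]])

```text
t: 3.95
ee_pos: [469.6, -14.6, 321.3]
orientation: [0.153, 3.135, -0.0]
ft_force: [0.7, 0.4, -0.8]
width: 46.5
grasp_force: 6.0
```

Tongs are held at 46.5 mm and 6 N, with the jaws open. I'll raise, move towards the tin and take a closer look at how the bracket is turned.

Call:
step_arm(targets=[[[0,0,0.6,0,0,0,0.53],[0,0.3,0.4,0,0,0,0.53],[0,0.6,0,0,0,0,0.53],[0,0.8,0,0,0,0,0.53],[0,0.8,0,0,0,0,0.53]]])

```text
t: 4.58
ee_pos: [468.8, 111.4, 369.1]
orientation: [-0.154, -3.137, 0.0]
ft_force: [0.4, 0.8, -1.5]
width: 46.3
grasp_force: 6.0
```

Call:
step_arm(targets=[[[0,0.6,0,0,0,0,0.53],[0,0.3,0,0,0,0,0.53],[0,0,0,0,0,0,0.53],[0,0,0,0,0,0,0.53],[0,0,0,0,0,0,0.53]]])

```text
t: 5.2
ee_pos: [469.2, 154.5, 369.6]
orientation: [-0.155, -3.138, 0.0]
ft_force: [-0.2, 0.3, -0.9]
width: 46.5
grasp_force: 6.0
```

```bash
python3 - <<'E'
from h import *
d=snap('wrist','w3.png');d=snap('top','t3.png');d=snap('side','s3.png');print(readout.get_obs()['ee_pos'])
u=proj('w3',[466,224,10]);v=proj('t3',[466,224,10]);s=proj('s3',[466,224,10]);print(u,v,s)
def crop(f,c,r,S): 
    a=cv2.imread(f);x,y=[int(k) for k in c];x=max(x,r);return cv2.resize(a[y-r:y+r,x-r:x+r],(S,S),interpolation=2)
w=cv2.imread('pics/w3.png')
cv2.imwrite('pics/m3.png',cv2.copyMakeBorder(np.hstack([crop('pics/t3.png',v,20,300),crop('pics/s3.png',s,30,300)]),0,0,0,200,0))
m=np.zeros((600,800,3),np.uint8);m[:300,:300]=crop('pics/t3.png',v,20,300);m[300:,:300]=crop('pics/s3.png',s,30,300)
m[:375,300:]=cv2.resize(w,(500,375));x,y=[int(k) for k in u];x0=min(max(x-45,0),422);c=w[max(y-20,0):max(y-20,0)+40,x0:x0+90];m[378:600,300:]=cv2.resize(c,(500,222));print(x0,y-20,v,s)
cv2.imwrite('pics/m3.png',m)
E
```

```text
[469.28071371 154.82176544 369.71633071]
[307.3 169.8] [202.5 241.7] [318.5 292.9]
262 149 [202.5 241.7] [318.5 292.9]
```

View pics/m3.png

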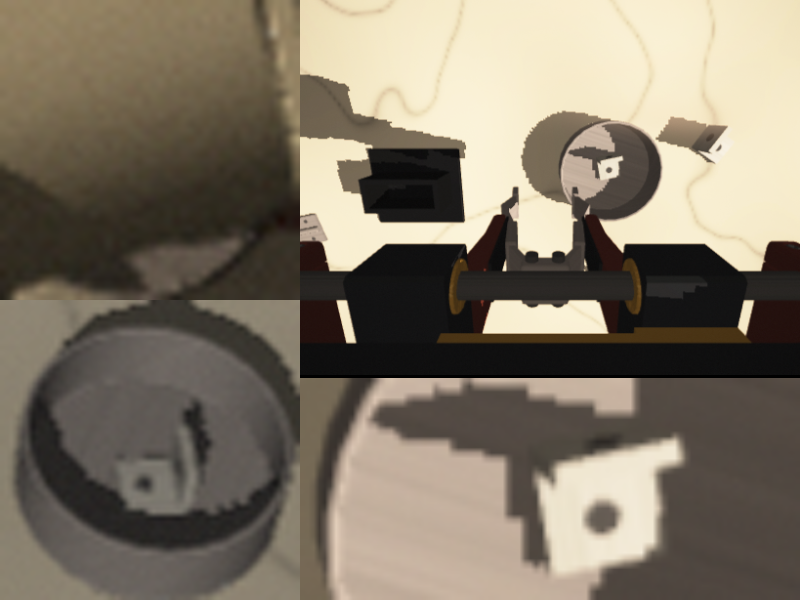

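The bracket's upright leg is at its -x end (top in the wrist crop, right in the side crop), and the flat leg points about +x. In the crop the flat leg's end corners are (555,575) and (660,545), and the upright's top right corner is (682,438). The tongs hang straight with the jaws open.

```bash
python3 - <<'E'
from h import *
g=lambda u,v,z: ray('w3',262+(u-300)/5.556-.4,149+(v-378)/5.55-.4,z)
a,b=g(555,575,8),g(660,545,8);t1,t2,t3=g(682,438,33),g(684,462,33),g(545,472,33)
print(a,b,np.linalg.norm(a-b));print(t1,t2,t3,np.linalg.norm(t1-t3))
h=g(602,517,8);print('hole',h)
d=b-a;print('yaw of y axis',np.degrees(np.arctan2(d[1],d[0])),'top',np.degrees(np.arctan2(*(t1-t3)[1::-1])))
o=b-a;o/=np.linalg.norm(o);x=np.array([o[1],-o[0],0]);print('center from end',(a+b)/2-20*x,'from top',(t1+t3)/2+10*x)
# side check: flat leg corners in side crop
s=lambda u,v,z: ray('s3',318-30+u/5-.4,292-30+(v-300)/5-.4,z)
print('side flat',s(115,462,8),s(125,508,8),s(185,510,8),'hole',s(145,483,8))
# tin centre side rim
print('tongs tips expected px',proj('w3',[469.3,154.8,369.7-163-96]))
E
```

```text
[484.6 223.7   8. ] [480.  247.5   8. ] 24.240462041801116
[452.1 246.2  33. ] [457.1 246.5  33. ] [456.4 218.   33. ] 28.52595309538314
hole [472.3 234.8   8. ]
yaw of y axis 100.9390911831922 top 98.66980865701642
center from end [462.6634106 231.8046928   8.       ] from top [464.0682947 233.9976536  33.       ]
side flat [483.9 226.8   8. ] [480.4 250.6   8. ] [453.8 250.1   8. ] hole [470.8 237.1   8. ]
tongs tips expected px [252.  200.9]
```

Call:
step_arm(targets=[[[-0.12,0.5,0,0,0,1,0.53],[0,0.6,0,0,0,1,0.53],[0,0.36,0,0,0,1,0.53],[0,0.1,-0.4,0,0,0.67,0.53],[0,0,-0.5,0,0,0,0.53]]])

```text
t: 5.98
ee_pos: [463.5, 233.8, 324.7]
orientation: [-0.25, 3.13, 0.001]
ft_force: [0.1, 0.4, -1.1]
width: 46.4
grasp_force: 6.0
```

Call:
step_arm(targets=[[[0,0,-0.1,0,0,0,0.53],[0,0,0,0,0,0,0.53],[0,0,0,0,0,0,0.53],[0,0,0,0,0,0,0.53],[0,0,0,0,0,0,0.53]]])

```text
t: 6.6
ee_pos: [463.3, 233.4, 320.1]
orientation: [-0.249, 3.131, 0.0]
ft_force: [0.1, 0.2, -1.4]
width: 46.4
grasp_force: 6.0
```

```bash
python3 - <<'E'
from h import *
for n,f in(('wrist','w4'),('side','s4')): snap(n,f+'.png')
o=readout.get_obs();p=o['ee_pos'];print(p,o['orientation'])
m=np.zeros((600,800,3),np.uint8)
u=proj('w4',[463,233,10]);s=proj('s4',[463,233,20]);tp=[p[0],p[1],p[2]-259];print(u,s,proj('w4',tp),proj('s4',tp))
def crop(f,c,rx,ry):
    a=cv2.imread(f);x=int(min(max(c[0]-rx,0),512-2*rx));y=int(min(max(c[1]-ry,0),384-2*ry));print(f,x,y);return cv2.resize(a[y:y+2*ry,x:x+2*rx],(400,600),interpolation=2)
m[:,:400]=crop('pics/w4.png',u,50,75);m[:,400:]=crop('pics/s4.png',s-[0,20],50,75)
cv2.imwrite('pics/m4.png',m)
E
```

```text
[463.23515017 233.43687511 319.93520997] [-2.48606791e-01  3.13133587e+00  2.31403767e-04]
[251.2 186.8] [320.7 293.8] [251.7 200.7] [322.9 283.4]
pics/w4.png 201 111
pics/s4.png 270 198
```

View pics/m4.png

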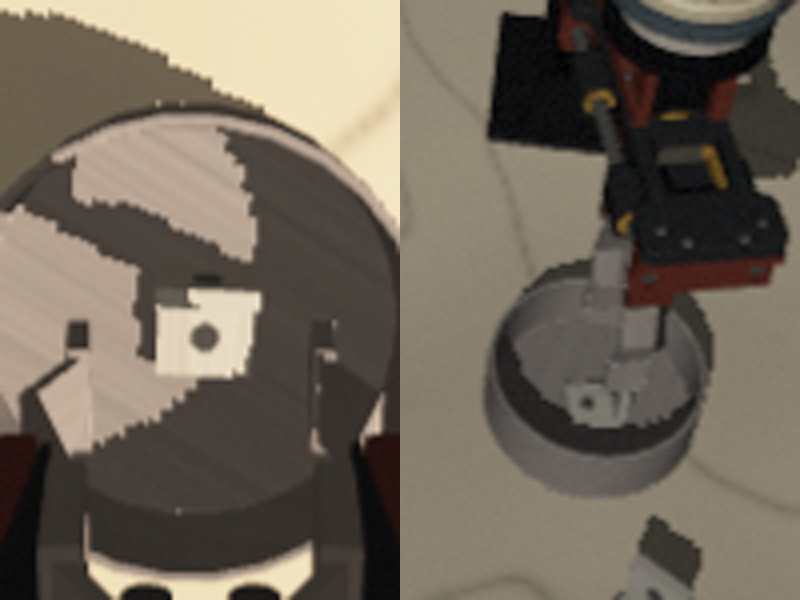

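The bracket (flat leg 157–248 in the crop, centre 203) is square to the tongs and centred between the tips (88 and 315). Descending.

Call:
step_arm(targets=[[[0,0,-0.4,0,0,0,0.53],[0,0,-0.4,0,0,0,0.53],[0,0,-0.24,0,0,0,0.53],[0,0,0,0,0,0,0.53],[0,0,0,0,0,0,0.53]]])

```text
t: 7.32
ee_pos: [463.4, 233.6, 268.1]
orientation: [-0.249, 3.131, 0.0]
ft_force: [-0.6, -0.7, -1.5]
width: 46.8
grasp_force: 6.0
```

Call:
step_arm(targets=[[[0,0,0,0,0,0,0.51],[0,0,0,0,0,0,0.49],[0,0,0,0,0,0,0.47],[0,0,0,0,0,0,0.45],[0,0,0,0,0,0,0.43]]])

```text
t: 7.95
ee_pos: [463.2, 233.4, 267.7]
orientation: [0.249, -3.132, -0.0]
ft_force: [-0.5, 0.5, -0.7]
width: 38.1
grasp_force: 8.9
```

Call:
step_arm(targets=[[[0,0,0,0,0,0,0.4],[0,0,0,0,0,0,0.36],[0,0,0,0,0,0,0.3],[0,0,0,0,0,0,0.3],[0,0,0,0,0,0,0.3]]])

```text
t: 8.57
ee_pos: [463.2, 233.4, 267.7]
orientation: [0.249, -3.132, -0.0]
ft_force: [-0.3, 0.4, -0.8]
width: 37.4
grasp_force: 30.0
```

Closed at 37.4 mm and 30 N, so the bracket is clamped. Lifting.

Call:
step_arm(targets=[[[0,0,0.1,0,0,0,0.3],[0,0,0.3,0,0,0,0.3],[0,0,0.5,0,0,0,0.3],[0,0,0.6,0,0,0,0.3],[0,0,0.5,0,0,0,0.3]]])

```text
t: 9.2
ee_pos: [463.2, 233.4, 369.9]
orientation: [-0.249, 3.13, 0.001]
ft_force: [0.5, -0.5, -2.0]
width: 37.6
grasp_force: 30.0
```

```bash
python3 - <<'E'
from h import *
for n,f in(('wrist','w5'),('side','s5')): snap(n,f+'.png')
o=readout.get_obs();p=o['ee_pos'];print(p,o['grasp_force'],o['width'])
u=proj('w5',[p[0],p[1],p[2]-255]);s=proj('s5',[p[0],p[1],p[2]-255]);print(u,s)
def crop(f,c,rx,ry):
    a=cv2.imread(f);x=int(min(max(c[0]-rx,0),512-2*rx));y=int(min(max(c[1]-ry,0),384-2*ry));return cv2.resize(a[y:y+2*ry,x:x+2*rx],(400,600),interpolation=2)
cv2.imwrite('pics/m5.png',np.hstack([crop('pics/w5.png',u,50,75),crop('pics/s5.png',s,50,75)]))
E
```

```text
[463.97240569 233.80221293 371.11989773] 29.988920550676994 37.57588158345385
[252.  203.2] [326.  268.2]
```

View pics/m5.png

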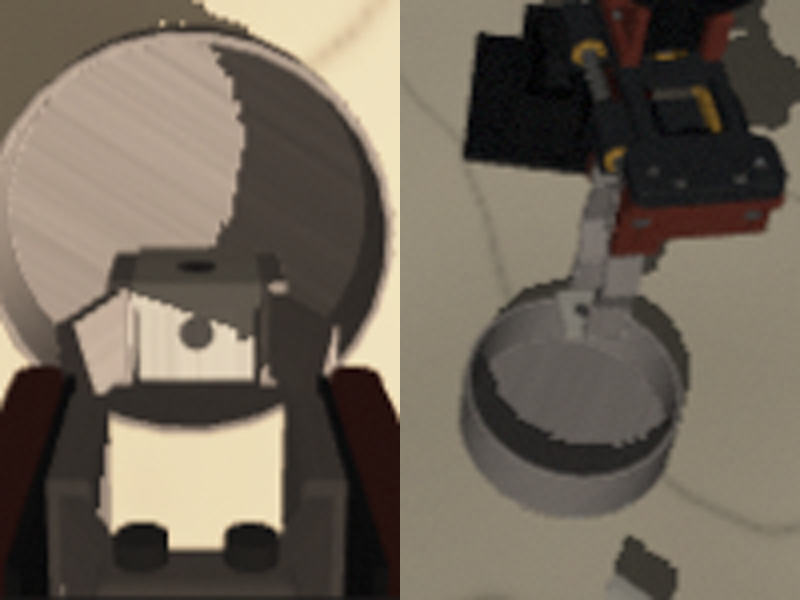

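The bracket hangs level between the tips at (195,330) in the crop, and the tin is empty and hasn't moved. Carrying it to the hinge.

Call:
step_arm(targets=[[[0,-0.4,0,0,0,0,0.3],[0.1,-0.8,0,0,0,0,0.3],[0.12,-0.9,0,0,0,0,0.3],[0.12,-0.9,0,0,0,0,0.3],[0.12,-0.9,0,0,0,0,0.3]]])

```text
t: 9.93
ee_pos: [485.3, 36.1, 366.4]
orientation: [0.248, -3.129, 0.0]
ft_force: [1.3, -0.5, -1.0]
width: 37.7
grasp_force: 30.0
```

Call:
step_arm(targets=[[[0.12,-0.9,0,0,0,0,0.3],[0.12,-0.9,0,0,0,0,0.3],[0.12,-0.9,0,0,0,0,0.3],[0.12,-0.8,0,0,0,0,0.3],[0.12,-0.6,0,0,0,0,0.3]]])

```text
t: 10.55
ee_pos: [515.0, -169.0, 366.2]
orientation: [0.246, -3.129, -0.001]
ft_force: [0.8, -0.4, -0.5]
width: 37.4
grasp_force: 30.0
```

Call:
step_arm(targets=[[[0.06,-0.5,0,0,0,0,0.3],[0,-0.2,-0.1,0,0,0,0.3],[0,0,-0.2,0,0,0,0.3],[0,0,0,0,0,0,0.3],[0,0,0,0,0,0,0.3]]])

```text
t: 11.18
ee_pos: [519.1, -200.8, 352.4]
orientation: [0.25, -3.131, -0.001]
ft_force: [1.0, -0.3, -1.3]
width: 37.7
grasp_force: 30.0
```

```bash
python3 - <<'E'
from h import *
for n,f in(('wrist','w6'),('side','s6'),('top','t6')): snap(n,f+'.png')
o=readout.get_obs();p=o['ee_pos'];print(p,o['grasp_force'],o['width'])
for f in('w6','s6'): print(proj(f,[p[0],p[1],4]),proj(f,[p[0],p[1],104]))
cv2.imwrite('pics/m6.png',np.hstack([cv2.resize(cv2.imread('pics/w6.png')[60:360,150:350],(400,600),interpolation=2),cv2.resize(cv2.imread('pics/s6.png')[80:380,190:390],(400,600),interpolation=2)]))
E
```

```text
[ 519.35479624 -201.05392874  352.962573  ] 29.98894723394187 37.71396264054691
[251.1 180.1] [251.4 205. ]
[292.1 170.2] [295.  143.1]
```

View pics/m6.png

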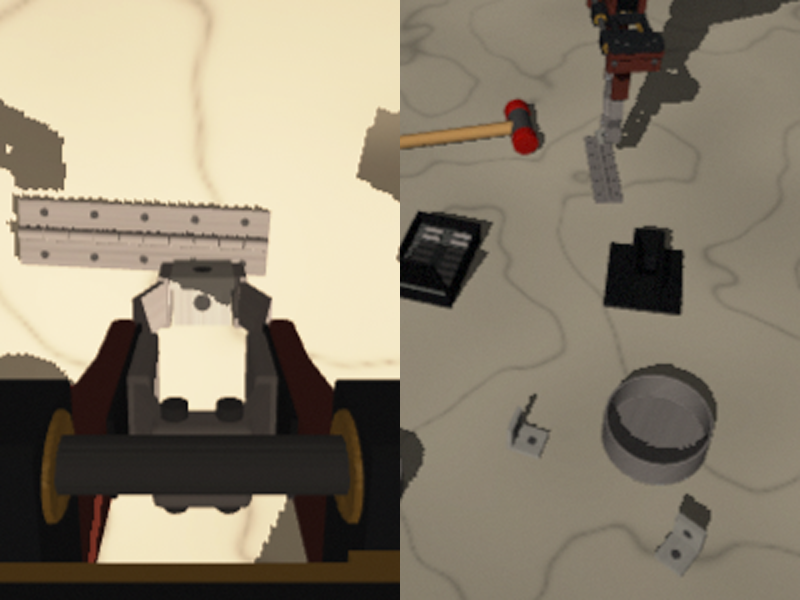

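The bracket is still held. The hinge's centre in the wrist crop is at (142,237), so there's a remaining shift to work out.

```bash
python3 - <<'E'
from h import *
print(ray('w6',150+142/2,60+237/2,4), [ray('w6',150+u/2,60+v/2,4) for u,v in((17,230),(268,242))], ray('s6',190+603/2-200,80+170/2,4))
E
```

```text
[ 523.1 -237.1    4. ] [array([ 530.8, -311.5,    4. ]), array([ 514.1, -161.8,    4. ])] [ 520.8 -224.6    4. ]
```

Call:
step_arm(targets=[[[0.06,-0.3,0.04,0,0,0,0.3],[0,-0.3,0,0,0,0,0.3],[0,-0.14,0,0,0,0,0.3],[0,0,0,0,0,0,0.3],[0,0,0,0,0,0,0.3]]])

```text
t: 11.95
ee_pos: [522.0, -238.6, 354.5]
orientation: [0.248, -3.131, -0.0]
ft_force: [0.2, 0.8, -0.7]
width: 37.6
grasp_force: 30.0
```

Call:
step_arm(targets=[[[0,0,0,0,0,0,0.3],[0,0,0,0,0,0,0.3],[0,0,0,0,0,0,0.3],[0,0,0,0,0,0,0.3],[0,0,0,0,0,0,0.3]]])

```text
t: 12.58
ee_pos: [522.2, -238.5, 354.7]
orientation: [0.249, -3.132, 0.0]
ft_force: [0.1, 0.3, -0.9]
width: 37.5
grasp_force: 30.0
```

```bash
python3 - <<'E'
from h import *
snap('wrist','w7.png')
cv2.imwrite('pics/w7b.png',cv2.imread('pics/w7.png')[100:330,120:380])
E
```

```text
(no output)
```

View pics/w7b.png

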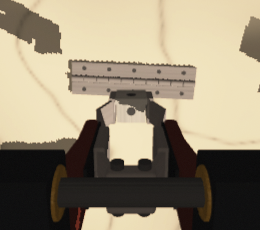

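The bracket at (131,110) is centred over the hinge, which spans 70–195, and the tongs are steady. Handing in.

```bash
python3 -c "
from workcell import ctrl;print(ctrl.close_job())"
```

```text
the job is handed in; nothing more can be done
None
```

The bracket is out of the tin and held steady in the tongs at 30 N, about 10 cm above the middle of the hinge. The job was handed in at about 12.6 s; no verdict came back, and the last pictures showed the hinge, tin and bystanders undisturbed as far as they were in view.

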